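Charge the milling jar through the swivel funnel

TASK

Charge the open milling jar on the retort stand: swing the funnel on its swivel arm until its stem is centred over the jar's mouth, then pour all eight steel balls from the scoop through the funnel into the jar. Next set the empty scoop down upright on the bench (not dropped), and then swing the funnel to either side, well clear of the jar so that nothing overhangs it and it can be capped. Leave the jar standing where it is and do not disturb the bottle, the beaker and the dishes.

Things in the scene. Friction and masses are not known exactly. Their poses are not given: they have to be found in the camera images.
- stand: Low retort stand, fixed to the bench: grey base plate 250 x 160 mm, 10 mm thick, and an upright steel rod, 12 mm thick, its top 172 mm above the bench. Origin at the foot of the rod on the bench, z up; the plate runs from 220 mm in front of the rod (its -x, roughly towards the robot) to 30 mm behind it.
- holder (a joint): Swivel of the funnel holder about the rod (vertical axis, rad, range -1.6 to 1.6). 0: the holder's arm points along the stand's -x; growing turns it anticlockwise seen from above (towards the stand's -y, the robot's right). Stays where it is left; about 2 N at the funnel swings it. It starts swung aside to the right (0.65 to 1.05).
- bar_mid (a point): Middle of the free part of the holder's horizontal round arm (10 mm thick, axis 145 mm above the bench), 80 mm from the rod's axis. The clamp block at the rod reaches to 15 mm from the rod's axis and the funnel's rim begins 107 mm from it, so about 90 mm of arm lies open; nothing is above it.
- funnel_outlet (a point): Centre of the lower end of the funnel's stem, 98 mm above the bench, 165 mm from the rod's axis: stem 40 mm outside, 36 mm inside, 24 mm long. Moves with the holder. The steel funnel is held rigidly by the holder.
- funnel_rim (a point): Centre of the funnel's wide mouth, straight above the outlet, 176 mm above the bench: 116 mm across the rim, wall 2 mm, narrowing to the stem 122 mm above the bench.
- jar_mouth (a point): Centre of the open mouth of the milling jar, z along its axis. White plastic jar with a short neck, loose, standing on the stand's base plate about 165 mm in front of the rod: 80 mm tall, body 62 mm across, neck 54 mm outside and 48 mm inside, mouth 90 mm above the bench, 8 mm below the level of the funnel's outlet. About 0.22 kg.
- scoop_grip (a point): Centre of the scoop's handle, 32 mm above the bench; x towards the spout, z up. The handle is a black flat-sided bar along x, 90 mm long, 16 mm wide, 16 mm high. The tray's rear wall is 45 mm ahead of this point, its top 2 mm below it.
- scoop_lip (a point): Middle of the scoop's pouring lip (inside floor at the spout's end, 56 mm wide), 159 mm ahead of the handle's centre and 21 mm below it, 11 mm above the scoop's bottom.
- bottle: Bystander: closed amber glass bottle, 60 mm across, 105 mm tall; origin at the centre of its bottom.
- beaker: Bystander: empty glass beaker, 68 mm across, 85 mm tall; origin at the centre of its bottom.
- dishes: Bystander: two stacked clear dishes, 60 mm across, 32 mm tall; origin at the centre of the bottom.
- ball0_center (a point): Centre of one of eight equal steel milling balls, 14 mm across, 11 g, lying in the scoop's tray at the start.
- ball1_center (a point): Centre of one of eight equal steel milling balls, 14 mm across, 11 g, lying in the scoop's tray at the start.
- ball2_center (a point): Centre of one of eight equal steel milling balls, 14 mm across, 11 g, lying in the scoop's tray at the start.
- ball3_center (a point): Centre of one of eight equal steel milling balls, 14 mm across, 11 g, lying in the scoop's tray at the start.
- ball4_center (a point): Centre of one of eight equal steel milling balls, 14 mm across, 11 g, lying in the scoop's tray at the start.
- ball5_center (a point): Centre of one of eight equal steel milling balls, 14 mm across, 11 g, lying in the scoop's tray at the start.
- ball6_center (a point): Centre of one of eight equal steel milling balls, 14 mm across, 11 g, lying in the scoop's tray at the start.
- ball7_center (a point): Centre of one of eight equal steel milling balls, 14 mm across, 11 g, lying in the scoop's tray at the start.
- scoop: Aluminium scoop, 0.16 kg. Origin under its tray, 90 mm ahead of the handle's centre, 32 mm lower; x towards the spout, z up. Flat tray 70 x 70 mm, walls 26 to 30 mm high; the spout floor rises 10 degrees to the open lip, so balls stay in when level and roll out when the spout is tipped some 40 degrees down. The flat bottom stands on the bench.
- jar: The jar as a whole (see point jar_mouth): origin at the centre of its bottom.
Things that resemble listed ones, but are neither listed nor needed, are in the scene too. There is more than one size of the scoop; the job needs the middle-sized.

How it is judged:
By the outcome, as a careful person would: the job done as asked, in the order asked, and still so for the second after the job is handed in, with the robot touching nothing.
It also fails if it takes over 72 s, if anything falls off the work surface, if the arm or the gripper's body presses on something with over 40 N, if the wrist force passes 120 N, or if a joint passes its speed limit or range.

ROBOT

A 7-joint arm with a two-finger parallel gripper is mounted at the origin on the work surface. World frame = base frame: x ahead of the robot, y to its left, z up, the work surface at z = 0. Lengths are in m, angles in rad, forces in N, time in s.
With the tool pointing down it reaches from about 0.425 to 0.875 m from the base axis. Payload 8.4 kg.
Tool frame: the origin (TCP) lies on the centre line of the jaws, within the pads' length; the fingertips stand 17 mm ahead of it and the grasp point (between the pads) lies 2 mm behind it (manip.tips_ahead is the distance from the TCP to the fingertips, in m); z points along the fingers, y is the line along which they close (so a half turn about z gives the same grasp; the last joint's range is limited). The gripper opens to 87 mm and grips with 3 to 60 N. Pads are 19 mm wide; open, the fingers measure 117 mm over their backs; the gripper's body (75 mm by 190 mm) begins 51 mm behind the grasp point.
Start: joints at [1.027, 0.333, 0.04, 1.465, -0.013, 1.343, -0.059], TCP at [0.28, -0.587, 0.24] pointing down, gripper open.
Joint ranges: [-2.58, 2.58], [-0.38, 2.09], [-1.3, 1.39], [0.25, 2.4], [-1.5, 4.64], [0.08, 2.09], [-2.65, 2.65]. Speed limits (rad/s): [2.22, 2.22, 2.79, 2.79, 3.14, 3.14, 3.14].

INTERFACE

Orientations are given as a 3x3 rotation matrix whose columns are the frame's x, y, z axes.
In Python, from bench import manip, cams, order, spotter gives the robot as it stands. The module is installed in compiled form; this text tells all that it offers.
- The arm moves only by the shell command python3 -m inch 'ROWS' [FORCE]. ROWS is JSON, a list of rows, each an object with "grip": the finger opening in cm, from 0 to 8.7; "xyz": the shift along the tool's x, y, z in cm, a list of three; "spin": the turn about the tool's z in degrees. In form: [{"grip": grip, "xyz": [x, y, z], "spin": spin}, ...]. A call has 1 to 10 rows; each row shifts and turns the commanded pose from where the row before left it, along the tool's axes as they then stand; what a row does not reach is not made up. A row lasts 1/10 s, in which the tool goes at most 50 mm and 8.59 degrees, less where a joint would pass 70% of its speed; a pose out of reach is approached as far as the arm can. A call with a gripper value outside its range is refused whole. The fingers move at their own pace and stop on an object; FORCE is the grip in N (left out, the last holds). Time passes only in rows, so rows that do not move let the fingers close. It gives the time, the measured TCP pose, the force, the opening and the grip force at its end, in the units of the state.
- manip.state(): the state, without advancing time (a new reading comes with each control period).
- cams.capture(name): name is "side" or "top"; returns a dict with "image" (384x512x3 uint8, blue, green, red), "z_map" (384x512 float32, m along the optical axis (not along the pixel's ray), 0 where there is no reading), "K" (3x3 intrinsics, pixels), "R" (3x3) and "t" (3): a world point X has camera coordinates R X + t. Camera axes: x right, y down, z forward; pixel columns grow to the right and rows downward; lengths in m; the calibration is good to about 2 mm. A picture is of the moment at which its call begins.
- order.close_job(): hands the job in; it is judged then, once.
Trained networks look in the newest picture that a camera, given by its name, has taken for a name from the list of things; names that differ only in an ending like _2 or _b are one class to them, and where a whole thing is asked for, a point or a joint stands for the part that bears it (a point fixed in the world has none). Each returns a list of dicts, best first, with "score" (0 to 1); they miss things now and then, are a little off and sometimes report something else, mostly with a low value. They report only what shows in the picture. A call takes as long as a camera call. They do not tell look-alikes from the thing itself.
- spotter.outline_of(camera, target): "mask" (384x512 bool, what is visible of it).
- spotter.place_of(camera, target): "position" ([x, y, z] in m, in the coordinates of the camera as it stood for that picture, good to about 4 mm: a listed point, or the origin of a listed thing).
The state is a dict: "time": time; "joint_pos": joint angles; "qd": joint speeds; "joint_torque": joint torques, N m; "position": TCP position; "eef_rot": TCP orientation; "wrist_force": force on the tool from outside, world axes, zero at the start; "torque": the same for the moment, N m; "width": finger opening in m; "finger_force": force on a finger pad.
Only numpy, scipy, OpenCV 4.12 (cv2) and the standard library are available. Lean on these libraries where they do the work, as an engineer would, in place of code of your own. Each camera call takes 0.05 s, during which the arm holds its last target. There are 200 camera calls.

## Working session

There is one attempt and no reset: what is moved stays moved. The work goes in short steps, Python scripts to look and compute and a shell command to move; the robot and the scene stay as the last step left them, time stands still between calls to the robot, and variables do not carry over. Pictures are saved under pics/ and viewed, at most 10 in all, crops included, and the job is handed in when it is done.

```bash
mkdir -p pics; cat > h.py <<'E'
from bench import manip,cams,order,spotter
import numpy as np,cv2
def cap(n,f=None):
    c=cams.capture(n)
    if f: cv2.imwrite('pics/'+f,c['image'])
    return c
def w(c,p): return c['R'].T@(np.array(p)-c['t'])
def px(c,X):
    q=c['K']@(c['R']@np.array(X)+c['t']); return (q[:2]/q[2]).round(0)
def find(c,n,t):
    return [(round(d['score'],2),w(c,d['position']).round(3).tolist(),px(c,w(c,d['position'])).tolist()) for d in spotter.place_of(n,t)]
E
python3 - <<'E'
from h import *
for n in ['top','side']:
    c=cap(n,n+'0.png'); print(n, (-c['R'].T@c['t']).round(2))
    for t in ['stand','bar_mid','funnel_outlet','funnel_rim','jar_mouth','scoop_grip','scoop_lip','scoop','bottle','beaker','dishes','ball0_center']:
        print(t,find(c,n,t))
s=manip.state();print(s['position'],s['eef_rot'],s['wrist_force'])
E
```

```text
top [0.49 0.15 1.18]
stand []
bar_mid [(0.93, [0.646, -0.048, 0.142], [315.0, 172.0])]
funnel_outlet [(0.6, [0.575, -0.102, 0.096], [331.0, 199.0]), (0.51, [0.502, 0.331, -0.001], [189.0, 222.0])]
funnel_rim [(0.8, [0.575, -0.102, 0.177], [338.0, 196.0])]
jar_mouth []
scoop_grip [(0.92, [0.423, 0.359, 0.03], [177.0, 248.0]), (0.75, [0.655, 0.317, 0.021], [193.0, 174.0]), (0.66, [0.515, 0.512, 0.04], [128.0, 217.0])]
scoop_lip [(0.74, [0.763, 0.332, 0.006], [190.0, 141.0]), (0.65, [0.398, 0.101, 0.002], [261.0, 256.0]), (0.6, [0.567, 0.309, 0.01], [196.0, 202.0]), (0.58, [0.562, 0.726, 0.013], [63.0, 202.0]), (0.38, [0.512, -0.261, -0.003], [373.0, 221.0])]
scoop [(0.91, [0.711, 0.325, -0.002], [192.0, 158.0]), (0.7, [0.546, 0.635, -0.003], [94.0, 207.0]), (0.56, [0.505, 0.33, -0.003], [189.0, 221.0]), (0.48, [0.411, -0.057, -0.001], [310.0, 252.0]), (0.2, [0.578, -0.1, 0.097], [330.0, 197.0])]
bottle [(0.8, [0.515, -0.262, 0.002], [374.0, 220.0])]
beaker [(0.79, [0.406, -0.055, -0.002], [309.0, 253.0])]
dishes [(0.68, [0.394, 0.101, 0.004], [260.0, 257.0])]
ball0_center []
side [0.23
[... 1021 characters left out ...]
])]
scoop [(0.81, [0.508, 0.326, -0.002], [250.0, 259.0]), (0.81, [0.536, 0.629, 0.002], [184.0, 350.0]), (0.75, [0.512, 0.339, 0.008], [247.0, 259.0]), (0.66, [0.714, 0.329, 0.003], [184.0, 241.0])]
bottle [(0.71, [0.51, -0.257, -0.004], [304.0, 163.0])]
beaker [(0.7, [0.408, -0.062, -0.003], [318.0, 193.0]), (0.38, [0.536, -0.02, 0.09], [280.0, 169.0])]
dishes [(0.78, [0.39, 0.104, -0.001], [312.0, 221.0]), (0.4, [0.482, 0.322, 0.01], [260.0, 257.0])]
ball0_center []
[ 0.27966239 -0.5867356   0.23953708] [[ 9.02718913e-01  4.30230827e-01 -1.84755053e-05]
 [ 4.30230827e-01 -9.02718912e-01  3.80904867e-05]
 [-2.90486420e-07 -4.23337346e-05 -9.99999999e-01]] [0.12626828 0.96038315 0.03410049]
```

```bash
python3 - <<'E'
import cv2,numpy as np
a=cv2.imread('pics/top0.png');b=cv2.imread('pics/side0.png')
t=cv2.resize(a[120:280,40:400],None,fx=2.2,fy=2.2,interpolation=2)
s=cv2.resize(b[215:315,160:340],None,fx=2.2,fy=2.2,interpolation=2)
o=np.zeros((t.shape[0]+s.shape[0],t.shape[1],3),np.uint8);o[:t.shape[0]]=t;o[t.shape[0]:,:s.shape[1]]=s
o[t.shape[0]:,s.shape[1]:]=cv2.resize(b[110:210,220:400],(s.shape[1],s.shape[0]))[:,:t.shape[1]-s.shape[1]]
cv2.imwrite('pics/m0.png',o);print(o.shape)
E
```

```text
(572, 792, 3)
```

View pics/m0.png

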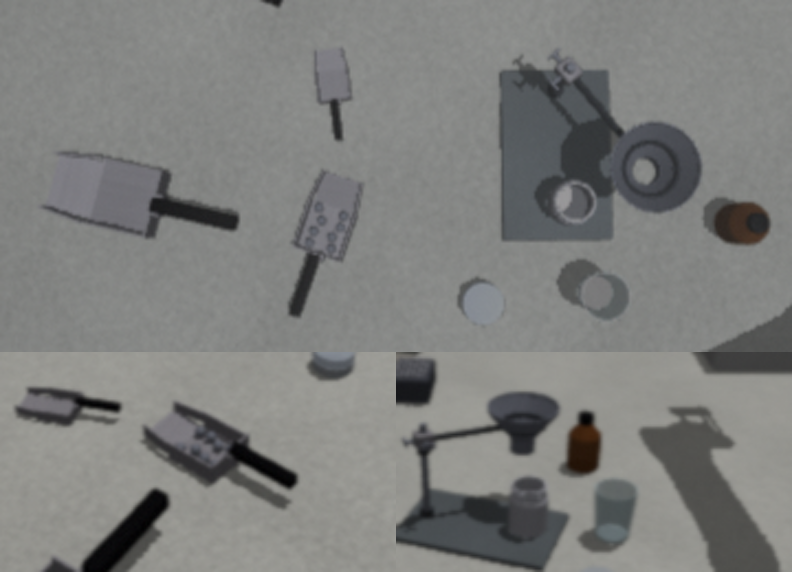

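Middle scoop: the candidates are the large one at px (94,207), the small one at (192,158), and the one holding the balls at (189,221). The third fits: its grip-to-lip length is about 0.157 m and it holds the eight balls, and the enlarged crop confirms it. The funnel is swung to the right of the jar, and the jar mouth is at top px (301,211).

Now the first move, towards the holder's arm.

```bash
cat >> h.py <<'E'
def go(x,y,z,ang=None):
    s=manip.state();p=s['position'];R=s['eef_rot']
    d=R.T@(np.array([x,y,z])-p)*100
    a=np.degrees(np.arctan2(R[1,0],R[0,0]))
    print('t',round(s['time'],2),'pos',p.round(4),'ang',round(a,1),'F',s['wrist_force'].round(1),'w',round(s['width'],4),'ff',round(s['finger_force'],1))
    print('  tool shift cm',d.round(2),'norm',np.linalg.norm(d).round(1),'' if ang is None else 'spin %.1f'%(a-ang))
def ray(c,u,v,z):
    r=c['R'].T@np.linalg.inv(c['K'])@[u,v,1]; o=-c['R'].T@c['t']
    return o+r*(z-o[2])/r[2]
E
python3 -m inch '[{"grip":3,"xyz":[3.5,-2,0],"spin":-1.3},{"grip":3,"xyz":[3.5,-2,0],"spin":-1.3},{"grip":3,"xyz":[3.5,-2,0],"spin":-1.3},{"grip":3,"xyz":[3.5,-2,0],"spin":-1.3},{"grip":3,"xyz":[3.5,-2,0],"spin":-1.3},{"grip":3,"xyz":[3.5,-2,0],"spin":-1.3},{"grip":3,"xyz":[3.5,-2,0],"spin":-1.3},{"grip":3,"xyz":[3.5,-2,0],"spin":-1.3},{"grip":3,"xyz":[3.5,-2,0],"spin":-1.3},{"grip":3,"xyz":[3.5,-2,0],"spin":-1.3}]'
python3 - <<'E'
from h import *
go(.644,-.049,.24,38.1)
c=cv2.imread('pics/top0.png')
k=cams.capture('top');print(ray(k,301,211.4,.09))
g=cv2.cvtColor(cv2.resize(c[190:235,280:325],None,fx=6,fy=6,interpolation=2),6)
print(cv2.HoughCircles(g,cv2.HOUGH_GRADIENT,1.5,60,param1=80,param2=25,minRadius=40,maxRadius=80))
E
```

```text
time: 2.3
position: [0.4747, -0.2331, 0.2398]
eef_rot: [[0.782, 0.623, 0.0], [0.623, -0.782, -0.0], [0.0, 0.001, -1.0]]
wrist_force: [1.5, 0.0, 0.2]
width: 0.0304
finger_force: 0.0
t 2.3 pos [ 0.4747 -0.2331  0.2398] ang 38.5 F [1.5 0.  0.2] w 0.0304 ff 0.0
  tool shift cm [ 2.471e+01 -3.860e+00 -2.000e-02] norm 25.0 spin 0.4
[ 0.53602332 -0.01488695  0.09      ]
[[[131.25 131.25  46.6 ]]]
```

```bash
python3 -m inch '[{"grip":3,"xyz":[3.5,-0.5,0],"spin":0},{"grip":3,"xyz":[3.5,-0.5,0],"spin":0},{"grip":3,"xyz":[3.5,-0.5,0],"spin":0},{"grip":3,"xyz":[3.5,-0.6,0],"spin":0},{"grip":3,"xyz":[3.5,-0.6,0],"spin":0},{"grip":3,"xyz":[3.5,-0.6,0],"spin":0},{"grip":3,"xyz":[3.7,-0.6,0],"spin":0.4},{"grip":3,"xyz":[0,0,0],"spin":0}]'
python3 - <<'E'
from h import *
go(.644,-.049,.148,38.1)
c=cap('side');print(find(c,'side','bar_mid'),find(c,'side','funnel_rim'))
c=cap('top','top1.png');print(find(c,'top','funnel_rim'))
E
```

```text
time: 3.15
position: [0.6452, -0.0447, 0.2389]
eef_rot: [[0.783, 0.622, 0.0], [0.622, -0.783, 0.003], [0.002, -0.002, -1.0]]
wrist_force: [0.1, 0.6, -0.5]
width: 0.0298
finger_force: 0.0
t 3.15 pos [ 0.6452 -0.0447  0.2389] ang 38.4 F [ 0.1  0.6 -0.5] w 0.0298 ff 0.0
  tool shift cm [-0.38  0.29  9.09] norm 9.1 spin 0.3
[(0.72, [0.643, -0.052, 0.145], [254.0, 146.0])] [(0.81, [0.579, -0.106, 0.18], [277.0, 133.0]), (0.7, [0.533, -0.011, 0.012], [280.0, 190.0])]
[(0.63, [0.576, -0.103, 0.179], [338.0, 196.0])]
```

```bash
python3 -m inch '[{"grip":3,"xyz":[-0.2,0.3,2],"spin":0},{"grip":3,"xyz":[-0.2,0,3],"spin":0},{"grip":3,"xyz":[0,0,3],"spin":0},{"grip":3,"xyz":[0,0,1.1],"spin":0},{"grip":1.3,"xyz":[0,0,0],"spin":0},{"grip":1.3,"xyz":[0,0,0],"spin":0},{"grip":1.3,"xyz":[0,0,0],"spin":0},{"grip":1.3,"xyz":[0,0,0],"spin":0}]' 5
python3 -m inch '[{"grip":1.3,"xyz":[0,-0.55,0],"spin":3.9},{"grip":1.3,"xyz":[0,-0.55,0],"spin":3.9},{"grip":1.3,"xyz":[0,-0.55,0],"spin":3.9},{"grip":1.3,"xyz":[0,-0.55,0],"spin":3.9},{"grip":1.3,"xyz":[0,-0.55,0],"spin":3.9},{"grip":1.3,"xyz":[0,-0.55,0],"spin":3.9},{"grip":1.3,"xyz":[0,-0.55,0],"spin":3.9},{"grip":1.3,"xyz":[0,0,0],"spin":0},{"grip":1.3,"xyz":[0,0,0],"spin":0}]'
python3 - <<'E'
from h import *
go(.6245,-.009,.148,6.5)
c=cap('side','side2.png');print(find(c,'side','bar_mid'),find(c,'side','funnel_rim'),find(c,'side','funnel_outlet'),find(c,'side','jar_mouth'))
c=cap('top','top2.png');print(find(c,'top','funnel_rim'),find(c,'top','funnel_outlet'))
E
```

```text
time: 4.2
position: [0.6422, -0.0546, 0.15]
eef_rot: [[0.787, 0.617, 0.001], [0.617, -0.787, 0.0], [0.001, 0.0, -1.0]]
wrist_force: [-3.5, 2.4, 2.3]
width: 0.014
finger_force: 1.8
time: 5.1
position: [0.6256, -0.0215, 0.1493]
eef_rot: [[0.982, 0.189, 0.001], [0.189, -0.982, -0.0], [0.001, 0.001, -1.0]]
wrist_force: [-0.2, -1.8, -0.2]
width: 0.0132
finger_force: 0.7
t 5.1 pos [ 0.6256 -0.0215  0.1493] ang 10.9 F [-0.2 -1.8 -0.2] w 0.0132 ff 0.7
  tool shift cm [ 0.13 -1.24  0.13] norm 1.3 spin 4.4
[(0.74, [0.625, -0.021, 0.145], [256.0, 150.0])] [(0.8, [0.55, -0.046, 0.181], [279.0, 141.0])] [(0.86, [0.544, -0.048, 0.097], [281.0, 163.0]), (0.59, [0.703, 0.003, -0.003], [233.0, 187.0])] [(0.71, [0.535, -0.02, 0.09], [280.0, 169.0])]
[(0.87, [0.542, -0.043, 0.179], [316.0, 208.0]), (0.63, [0.421, 0.357, 0.033], [178.0, 248.0])] []
```

```bash
python3 -m inch '[{"grip":1.3,"xyz":[0.05,-0.4,0],"spin":2},{"grip":1.3,"xyz":[0.05,-0.4,0],"spin":2},{"grip":1.3,"xyz":[0,-0.45,0],"spin":2},{"grip":1.3,"xyz":[0,0,0],"spin":0},{"grip":1.3,"xyz":[0,0,0],"spin":0}]'
python3 - <<'E'
from h import *
go(.6245,-.009,.148,6.5)
for i in range(2):
    c=cap('side','side3.png');print(find(c,'side','bar_mid')[:1],find(c,'side','funnel_rim')[:1],find(c,'side','funnel_outlet')[:1],find(c,'side','jar_mouth')[:1])
    c=cap('top','top3.png');print(find(c,'top','funnel_rim')[:1],find(c,'top','funnel_outlet')[:1],find(c,'top','jar_mouth')[:1])
a=cv2.imread('pics/top3.png');b=cv2.imread('pics/side3.png')
cv2.imwrite('pics/m3.png',np.hstack([cv2.resize(a[170:250,260:340],(400,400)),cv2.resize(b[110:210,230:330],(400,400))]))
E
```

```text
time: 6.0
position: [0.6239, -0.0082, 0.1483]
eef_rot: [[0.996, 0.085, -0.001], [0.085, -0.996, 0.0], [-0.001, -0.0, -1.0]]
wrist_force: [-0.7, -0.8, 0.4]
width: 0.0131
finger_force: 0.4
t 6.0 pos [ 0.6239 -0.0082  0.1483] ang 4.9 F [-0.7 -0.8  0.4] w 0.0131 ff 0.4
  tool shift cm [0.05 0.08 0.03] norm 0.1 spin -1.6
[(0.96, [0.624, -0.01, 0.145], [255.0, 152.0])] [(0.9, [0.541, -0.02, 0.18], [280.0, 145.0])] [(0.74, [0.538, -0.024, 0.1], [280.0, 166.0])] [(0.92, [0.535, -0.019, 0.09], [281.0, 169.0])]
[(0.86, [0.535, -0.017, 0.178], [307.0, 210.0])] [(0.7, [0.534, -0.016, 0.095], [302.0, 212.0])] [(0.44, [0.537, -0.013, 0.089], [300.0, 211.0])]
[(0.8, [0.622, -0.009, 0.148], [255.0, 151.0])] [(0.73, [0.542, -0.017, 0.182], [279.0, 145.0])] [(0.62, [0.539, -0.022, 0.101], [279.0, 166.0])] []
[(0.98, [0.541, -0.015, 0.18], [306.0, 208.0])] [(0.9, [0.536, -0.012, 0.095], [300.0, 211.0])] [(0.49, [0.54, -0.014, 0.088], [301.0, 210.0])]
```

View pics/m3.png

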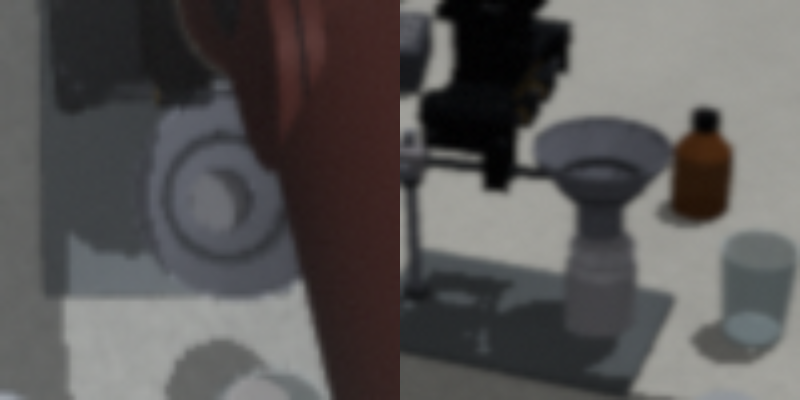

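The stem sits over the jar mouth to within about 2 mm: crop columns ≈ 600 for both in the side view, and about (302,211) px in the top view. Releasing the arm and going to the scoop.

```bash
python3 -m inch '[{"grip":3,"xyz":[0,0,0],"spin":0},{"grip":3,"xyz":[0,0,0],"spin":0},{"grip":3,"xyz":[0,0,0],"spin":0},{"grip":4,"xyz":[0,0,-3],"spin":0},{"grip":6,"xyz":[0,0,-4],"spin":0},{"grip":6,"xyz":[0,0,-3],"spin":0}]'
python3 -m inch '[{"grip":6,"xyz":[-1.7,-3.8,0],"spin":0},{"grip":6,"xyz":[-1.7,-3.8,0],"spin":0},{"grip":6,"xyz":[-1.7,-3.8,0],"spin":0},{"grip":6,"xyz":[-1.7,-3.8,0],"spin":0},{"grip":6,"xyz":[-1.7,-3.8,0],"spin":0},{"grip":6,"xyz":[-1.7,-3.8,0],"spin":0},{"grip":6,"xyz":[-1.7,-3.8,0],"spin":0},{"grip":6,"xyz":[-1.7,-3.8,0],"spin":0},{"grip":6,"xyz":[-1.7,-3.8,0],"spin":0},{"grip":6,"xyz":[-1.7,-3.8,0],"spin":0}]' >/dev/null
python3 -m inch '[{"grip":6,"xyz":[0,0,0],"spin":6},{"grip":6,"xyz":[0,0,0],"spin":6},{"grip":6,"xyz":[0,0,0],"spin":6},{"grip":6,"xyz":[0,0,0],"spin":5.5},{"grip":6,"xyz":[0,0,0],"spin":0}]' >/dev/null
python3 - <<'E'
from h import *
go(.42,.357,.030,-18.6)
c=cap('side');print([find(c,'side',t) for t in('funnel_outlet','scoop_grip','scoop_lip','scoop')])
c=cap('top');print([find(c,'top',t) for t in('funnel_outlet','scoop_grip','scoop_lip','scoop')])
# handle by darkness
R=spotter.outline_of('top','scoop')
for r in R[:4]:
    v,u=np.nonzero(r['mask']);print(round(r['score'],2),len(u),ray(c,u.mean(),v.mean(),.015).round(3))
E
```

```text
time: 7.5
position: [0.6244, -0.0085, 0.2508]
eef_rot: [[0.997, 0.083, 0.001], [0.083, -0.997, 0.0], [0.001, -0.0, -1.0]]
wrist_force: [0.4, 0.1, -0.1]
width: 0.0463
finger_force: 0.0
t 9.0 pos [0.4229 0.3552 0.2442] ang -14.5 F [-0.7  0.6 -0.4] w 0.06 ff 0.0
  tool shift cm [-0.31 -0.32 21.41] norm 21.4 spin 4.1
[[], [(0.92, [0.513, 0.508, 0.044], [218.0, 297.0]), (0.78, [0.415, 0.356, 0.03], [279.0, 267.0]), (0.71, [0.654, 0.317, 0.02], [204.0, 238.0]), (0.39, [0.626, -0.011, 0.144], [254.0, 152.0])], [(0.96, [0.571, 0.309, 0.012], [232.0, 246.0]), (0.89, [0.761, 0.336, 0.009], [169.0, 237.0]), (0.53, [0.504, 0.329, 0.0], [251.0, 260.0])], [(0.89, [0.507, 0.327, -0.001], [251.0, 259.0]), (0.73, [0.714, 0.327, 0.005], [184.0, 240.0]), (0.59, [0.539, 0.625, -0.002], [184.0, 349.0])]]
[[(0.8, [0.539, -0.016, 0.091], [301.0, 210.0])], [(0.86, [0.42, 0.357, 0.033], [178.0, 249.0])], [(0.87, [0.568, 0.312, 0.007], [195.0, 201.0]), (0.63, [0.564, 0.723, 0.014], [64.0, 201.0]), (0.63, [0.762, 0.333, 0.004], [190.0, 142.0])], [(0.71, [0.504, 0.331, -0.001], [189.0, 221.0]), (0.67, [0.396, 0.103, 0.003], [260.0, 257.0]), (0.63, [0.714, 0.328, -0.003], [191.0, 157.0])]]
0.92 437 [0.707 0.327 0.015]
0.72 1879 [0.539 0.624 0.015]
0.7 844 [0.51  0.328 0.015]
```

```bash
python3 -m inch '[{"grip":6,"xyz":[-0.35,-0.2,4],"spin":3.5},{"grip":5,"xyz":[0,0,4],"spin":0},{"grip":5,"xyz":[0,0,4],"spin":0},{"grip":5,"xyz":[0,0,4],"spin":0},{"grip":5,"xyz":[0,0,3],"spin":0},{"grip":5,"xyz":[0,0,2.4],"spin":0},{"grip":5,"xyz":[0,0,0],"spin":0}]'
python3 - <<'E'
from h import *
go(.419,.3565,.030,-18)
E
```

```text
time: 10.25
position: [0.4187, 0.3526, 0.0513]
eef_rot: [[0.963, -0.268, -0.011], [-0.268, -0.963, -0.015], [-0.007, 0.018, -1.0]]
wrist_force: [-0.2, 0.2, -0.3]
width: 0.0497
finger_force: 0.0
t 10.25 pos [0.4187 0.3526 0.0513] ang -15.6 F [-0.2  0.2 -0.3] w 0.0497 ff 0.0
  tool shift cm [-0.07 -0.42  2.13] norm 2.2 spin 2.4
```

```bash
python3 -m inch '[{"grip":5,"xyz":[0,-0.4,0],"spin":2.4},{"grip":5,"xyz":[0,0,1],"spin":0},{"grip":5,"xyz":[0,0,1.1],"spin":0},{"grip":5,"xyz":[0,0,0],"spin":0}]'
python3 - <<'E'
from h import *
go(.419,.3565,.030,-18)
print(manip.state()['joint_pos'])
E
```

```text
time: 10.65
position: [0.4205, 0.3573, 0.0321]
eef_rot: [[0.952, -0.307, -0.009], [-0.307, -0.952, -0.013], [-0.005, 0.015, -1.0]]
wrist_force: [-0.9, -0.6, 0.8]
width: 0.0501
finger_force: 0.0
t 10.65 pos [0.4205 0.3573 0.0321] ang -17.9 F [-0.9 -0.6  0.8] w 0.0501 ff 0.0
  tool shift cm [-0.12  0.12  0.21] norm 0.3 spin 0.1
[-0.83546759  0.34940736  0.05694265  1.90773306 -0.02130304  0.90038594
 -2.65159938]
```

```bash
python3 -m inch '[{"grip":5,"xyz":[0,0,-3],"spin":-4},{"grip":5,"xyz":[0,0,-3],"spin":-8},{"grip":5,"xyz":[0,0,0],"spin":-8},{"grip":5,"xyz":[0,0,0],"spin":-8},{"grip":5,"xyz":[0,0,0],"spin":-8},{"grip":5,"xyz":[0,0,0],"spin":-8},{"grip":5,"xyz":[0,0,0],"spin":-8},{"grip":5,"xyz":[0,0,0],"spin":-8},{"grip":5,"xyz":[0,0,0],"spin":-8},{"grip":5,"xyz":[0,0,0],"spin":-8}]'
python3 -m inch '[{"grip":5,"xyz":[0,0,0],"spin":-8},{"grip":5,"xyz":[0,0,0],"spin":-8},{"grip":5,"xyz":[0,0,0],"spin":-8},{"grip":5,"xyz":[0,0,0],"spin":-8},{"grip":5,"xyz":[0,0,0],"spin":-8},{"grip":5,"xyz":[0,0,0],"spin":-8},{"grip":5,"xyz":[0,0,0],"spin":-8},{"grip":5,"xyz":[0,0,0],"spin":-8},{"grip":5,"xyz":[0,0,0],"spin":-8},{"grip":5,"xyz":[0,0,0],"spin":-8}]' >/dev/null
python3 -m inch '[{"grip":5,"xyz":[0,0,0],"spin":-8},{"grip":5,"xyz":[0,0,0],"spin":-8},{"grip":5,"xyz":[0,0,0],"spin":-8},{"grip":5,"xyz":[0,0,0],"spin":0}]'
python3 - <<'E'
from h import *
go(.419,.3565,.030,162)
print(manip.state()['joint_pos'])
E
```

```text
time: 11.65
position: [0.4221, 0.3582, 0.0937]
eef_rot: [[0.525, 0.851, -0.007], [0.851, -0.525, -0.011], [-0.013, -0.0, -1.0]]
wrist_force: [0.7, 0.2, -0.5]
width: 0.0501
finger_force: 0.0
time: 13.05
position: [0.4222, 0.3582, 0.0937]
eef_rot: [[-0.952, 0.307, -0.007], [0.307, 0.952, -0.011], [0.003, -0.013, -1.0]]
wrist_force: [-0.6, 0.4, -0.4]
width: 0.0502
finger_force: 0.0
t 13.05 pos [0.4222 0.3582 0.0937] ang 162.1 F [-0.6  0.4 -0.4] w 0.0502 ff 0.0
  tool shift cm [ 0.24 -0.18  6.38] norm 6.4 spin 0.1
[-0.45505637  0.30055793 -0.38345682  1.84132894  0.13175155  1.03707687
  0.3673648 ]
```

```bash
python3 -m inch '[{"grip":5,"xyz":[0.2,-0.15,2],"spin":0},{"grip":5,"xyz":[0,0,2.2],"spin":0},{"grip":5,"xyz":[0,0,2.1],"spin":0},{"grip":5,"xyz":[0,0,0],"spin":0},{"grip":1,"xyz":[0,0,0],"spin":0},{"grip":1,"xyz":[0,0,0],"spin":0},{"grip":1,"xyz":[0,0,0],"spin":0},{"grip":1,"xyz":[0,0,0],"spin":0},{"grip":1,"xyz":[0,0,0],"spin":0},{"grip":1,"xyz":[0,0,0],"spin":0}]' 60
python3 -m inch '[{"grip":1,"xyz":[0,0,0],"spin":0},{"grip":1,"xyz":[0,0,-0.5],"spin":0},{"grip":1,"xyz":[0,0,-1],"spin":0},{"grip":1,"xyz":[0,0,-1],"spin":0},{"grip":1,"xyz":[0,0,0],"spin":0}]'
python3 - <<'E'
from h import *
go(.419,.3565,.2,162)
c=cap('side','side4.png');print([find(c,'side',t)[:3] for t in('scoop_grip','scoop_lip','scoop')]);print(manip.state()['torque'])
cv2.imwrite('pics/m4.png',cv2.resize(c['image'][200:320,180:330],(600,480)))
E
```

```text
time: 14.05
position: [0.4192, 0.357, 0.0308]
eef_rot: [[-0.951, 0.309, -0.007], [0.309, 0.951, -0.011], [0.003, -0.013, -1.0]]
wrist_force: [-0.3, -1.1, 2.1]
width: 0.0152
finger_force: 59.9
time: 14.55
position: [0.4201, 0.3582, 0.0574]
eef_rot: [[-0.951, 0.309, -0.005], [0.309, 0.951, -0.009], [0.002, -0.011, -1.0]]
wrist_force: [-0.1, 0.2, -1.7]
width: 0.0151
finger_force: 59.8
t 14.55 pos [0.4201 0.3582 0.0574] ang 162.0 F [-0.1  0.2 -1.7] w 0.0151 ff 59.8
  tool shift cm [  0.08  -0.35 -14.26] norm 14.3 spin 0.0
[[(0.94, [0.416, 0.358, 0.062], [279.0, 258.0]), (0.68, [0.656, 0.32, 0.019], [203.0, 239.0]), (0.64, [0.514, 0.508, 0.044], [218.0, 296.0])], [(0.93, [0.762, 0.335, 0.009], [169.0, 237.0]), (0.68, [0.571, 0.31, 0.038], [231.0, 239.0])], [(0.96, [0.506, 0.331, 0.024], [250.0, 253.0]), (0.77, [0.54, 0.629, -0.001], [183.0, 350.0]), (0.31, [0.703, 0.002, -0.003], [234.0, 186.0])]]
[ 0.13803601  0.06126339 -0.05359068]
```

View pics/m4.png

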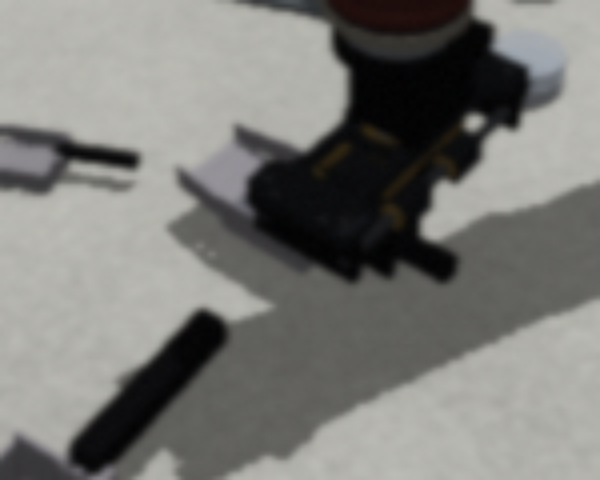

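```bash
python3 -m inch '[{"grip":1,"xyz":[0,0,-1.5],"spin":3},{"grip":1,"xyz":[0,0,-2.5],"spin":4.5},{"grip":1,"xyz":[0,0,-2.5],"spin":5},{"grip":1,"xyz":[0,0,-2.5],"spin":5},{"grip":1,"xyz":[0,0,-2.5],"spin":5},{"grip":1,"xyz":[0,0,-2.5],"spin":5},{"grip":1,"xyz":[0,0,-2.5],"spin":5},{"grip":1,"xyz":[0,0,-2.5],"spin":5},{"grip":1,"xyz":[0,0,-1.2],"spin":3.5},{"grip":1,"xyz":[0,0,0],"spin":1}]'
python3 - <<'E'
from h import *
go(.446,.141,.26,120)
c=cap('side');print([find(c,'side',t)[:4] for t in('scoop_grip','scoop_lip','scoop','funnel_rim')]);print(manip.state()['joint_pos'].round(2))
E
```

```text
time: 15.75
position: [0.4212, 0.3603, 0.259]
eef_rot: [[-0.499, 0.867, -0.005], [0.867, 0.499, -0.009], [-0.006, -0.009, -1.0]]
wrist_force: [0.5, 0.2, -2.6]
width: 0.0157
finger_force: 59.8
t 15.75 pos [0.4212 0.3603 0.259 ] ang 119.9 F [ 0.5  0.2 -2.6] w 0.0157 ff 59.8
  tool shift cm [-20.24  -8.8    0.1 ] norm 22.1 spin -0.1
[[(0.82, [0.416, 0.362, 0.257], [281.0, 194.0]), (0.79, [0.512, 0.508, 0.046], [219.0, 296.0]), (0.72, [0.622, -0.009, 0.142], [255.0, 153.0]), (0.67, [0.466, 0.283, 0.226], [271.0, 184.0])], [(0.75, [0.758, 0.333, 0.008], [170.0, 237.0]), (0.71, [0.5, 0.226, 0.244], [266.0, 165.0])], [(0.83, [0.537, 0.628, 0.004], [184.0, 349.0]), (0.64, [0.467, 0.281, 0.227], [271.0, 183.0]), (0.58, [0.715, 0.327, 0.005], [184.0, 240.0])], [(0.59, [0.543, -0.018, 0.183], [279.0, 144.0]), (0.29, [0.625, -0.007, 0.144], [254.0, 152.0])]]
[-0.52  0.16 -0.3   1.65  0.05  1.35 -0.3 ]
```

```bash
python3 -m inch '[{"grip":1,"xyz":[-0.9,-0.4,0],"spin":0},{"grip":1,"xyz":[-1.8,-0.8,0],"spin":0},{"grip":1,"xyz":[-2.4,-1.1,0],"spin":0},{"grip":1,"xyz":[-2.4,-1.1,0],"spin":0},{"grip":1,"xyz":[-2.4,-1.1,0],"spin":0},{"grip":1,"xyz":[-2.4,-1.1,0],"spin":0},{"grip":1,"xyz":[-2.4,-1.1,0],"spin":0},{"grip":1,"xyz":[-2.4,-0.9,0],"spin":0},{"grip":1,"xyz":[-1.8,-0.7,0],"spin":0},{"grip":1,"xyz":[-0.9,-0.4,0],"spin":0}]' >/dev/null
python3 -m inch '[{"grip":1,"xyz":[-0.4,-0.1,1.5],"spin":0},{"grip":1,"xyz":[0,0,1.5],"spin":0},{"grip":1,"xyz":[0,0,1],"spin":0},{"grip":1,"xyz":[0,0,0.5],"spin":0},{"grip":1,"xyz":[0,0,0],"spin":0}]'
python3 - <<'E'
from h import *
go(.446,.141,.210,120)
c=cap('side','side5.png');print([find(c,'side',t)[:2] for t in('scoop_lip','scoop','funnel_rim')])
c=cap('top','top5.png');print([find(c,'top',t)[:2] for t in('scoop_lip','scoop','funnel_rim')])
a=cv2.imread('pics/top5.png');b=cv2.imread('pics/side5.png')
cv2.imwrite('pics/m5.png',np.hstack([cv2.resize(a[160:260,240:340],(400,400)),cv2.resize(b[90:210,220:340],(400,400))]))
E
```

```text
time: 17.5
position: [0.4449, 0.1404, 0.2142]
eef_rot: [[-0.501, 0.865, -0.008], [0.865, 0.501, -0.012], [-0.006, -0.013, -1.0]]
wrist_force: [0.2, -0.7, -2.3]
width: 0.0153
finger_force: 59.8
t 17.5 pos [0.4449 0.1404 0.2142] ang 120.1 F [ 0.2 -0.7 -2.3] w 0.0153 ff 59.8
  tool shift cm [0.   0.13 0.42] norm 0.4 spin 0.1
[[(0.92, [0.759, 0.334, 0.009], [169.0, 237.0]), (0.76, [0.523, 0.006, 0.192], [283.0, 146.0])], [(0.76, [0.489, 0.062, 0.182], [287.0, 158.0]), (0.71, [0.538, 0.628, 0.001], [184.0, 349.0])], [(0.63, [0.544, -0.021, 0.183], [279.0, 144.0])]]
[[(0.82, [0.524, 0.004, 0.191], [300.0, 214.0]), (0.64, [0.562, 0.725, 0.013], [63.0, 202.0])], [(0.77, [0.491, 0.064, 0.182], [277.0, 226.0]), (0.76, [0.546, 0.633, -0.001], [94.0, 207.0])], [(0.68, [0.536, -0.02, 0.178], [308.0, 210.0]), (0.44, [0.41, -0.055, -0.003], [309.0, 252.0])]]
```

View pics/m5.png

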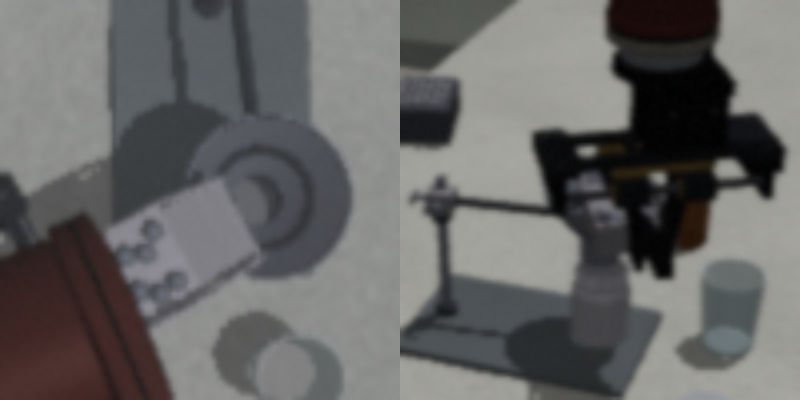

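Top crop: the lip (≈(250,215)) is over the funnel and the balls are at the back of the tray. Now easing the grip so the spout sags onto the rim.

```bash
cat > st.py <<'E'
from h import *
s=manip.state();R=s['eef_rot'];c=cap('side')
tool=R.T@s['torque']
L=[q for q in find(c,'side','scoop_lip') if q[1][0]<.65 and q[1][2]>.1][:1]
f=find(c,'side','funnel_rim')[:1]
print(round(s['time'],2),s['position'].round(3),'F',s['wrist_force'].round(1),'tq',tool.round(3),'ff',round(s['finger_force'],1),'lip',L,'rim',f)
E
python3 -m inch '[{"grip":1,"xyz":[0,0.1,0.4],"spin":0},{"grip":1,"xyz":[0,0,0],"spin":0}]' 40 >/dev/null; python3 st.py
python3 -m inch '[{"grip":1,"xyz":[0,0,0],"spin":0},{"grip":1,"xyz":[0,0,0],"spin":0}]' 30 >/dev/null; python3 st.py
python3 -m inch '[{"grip":1,"xyz":[0,0,0],"spin":0},{"grip":1,"xyz":[0,0,0],"spin":0}]' 22 >/dev/null; python3 st.py
```

```text
18.1 [0.446 0.141 0.21 ] F [-0.5 -0.5 -3.1] tq [-0.146  0.175 -0.011] ff 39.8 lip [(0.58, [0.524, 0.007, 0.191], [282.0, 146.0])] rim [(0.66, [0.543, -0.022, 0.181], [279.0, 144.0])]
18.45 [0.446 0.141 0.211] F [ 0.1 -0.1 -3.5] tq [-0.099  0.2   -0.02 ] ff 29.9 lip [(0.76, [0.522, 0.008, 0.194], [283.0, 146.0])] rim [(0.73, [0.542, -0.02, 0.179], [279.0, 145.0])]
18.8 [0.446 0.141 0.211] F [-0.4  0.5 -2.2] tq [-0.142  0.117 -0.023] ff 22.0 lip [(0.69, [0.525, 0.009, 0.184], [281.0, 148.0])] rim [(0.82, [0.541, -0.02, 0.179], [279.0, 145.0])]
```

```bash
python3 -m inch '[{"grip":1,"xyz":[0,0,0],"spin":0},{"grip":1,"xyz":[0,0,0],"spin":0}]' 18 >/dev/null; python3 st.py
python3 -m inch '[{"grip":1,"xyz":[0,0,0],"spin":0},{"grip":1,"xyz":[0,0,0],"spin":0}]' 15 >/dev/null; python3 st.py
```

```text
19.15 [0.446 0.141 0.211] F [-0.4  0.6 -2.1] tq [-0.183  0.119 -0.018] ff 18.0 lip [(0.83, [0.524, 0.006, 0.186], [282.0, 148.0])] rim [(0.72, [0.542, -0.021, 0.179], [279.0, 145.0])]
19.5 [0.446 0.141 0.211] F [-0.8  0.1 -2.1] tq [-0.169  0.131 -0.014] ff 15.0 lip [(0.53, [0.523, 0.009, 0.184], [282.0, 148.0])] rim [(0.62, [0.541, -0.019, 0.182], [280.0, 145.0])]
```

```bash
python3 -m inch '[{"grip":1,"xyz":[-0.15,0,-0.5],"spin":0},{"grip":1,"xyz":[-0.25,0,-0.5],"spin":0},{"grip":1,"xyz":[-0.25,0,-0.5],"spin":0},{"grip":1,"xyz":[-0.25,0,-0.6],"spin":0},{"grip":1,"xyz":[-0.3,0,-0.6],"spin":0},{"grip":1,"xyz":[-0.3,0,-0.6],"spin":0},{"grip":1,"xyz":[-0.3,0,-0.5],"spin":0},{"grip":1,"xyz":[0,0,0],"spin":0}]' 16 >/dev/null; python3 st.py
```

```text
20.45 [0.456 0.125 0.25 ] F [ 0.2  0.4 -0.9] tq [-0.07   0.006 -0.007] ff 16.0 lip [(0.72, [0.526, 0.005, 0.178], [282.0, 150.0])] rim [(0.79, [0.542, -0.019, 0.182], [279.0, 144.0])]
```

```bash
python3 - <<'E'
from h import *
a=cap('top')['image'];b=cap('side')['image']
cv2.imwrite('pics/m6.png',np.hstack([cv2.resize(a[160:260,240:340],(400,400)),cv2.resize(b[90:210,220:340],(400,400))]))
E
```

```text
(no output)
```

View pics/m6.png

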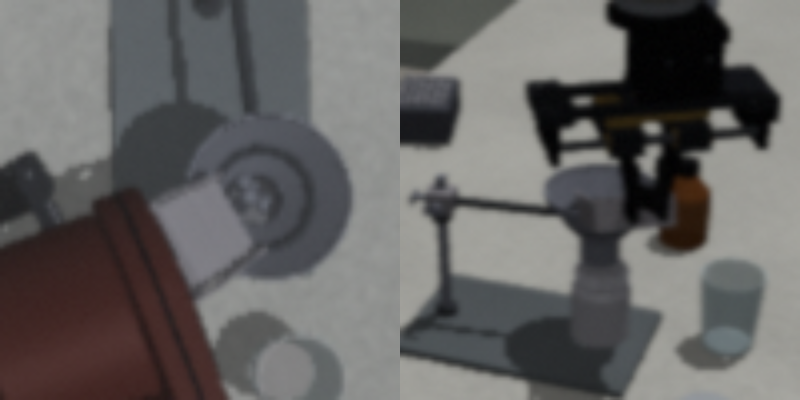

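The balls are already rolling through: they show inside the stem at crop (255,195), and the visible part of the tray is empty. Tipping further to empty it fully.

```bash
python3 -m inch '[{"grip":1,"xyz":[-0.4,0,-0.6],"spin":0},{"grip":1,"xyz":[-0.4,0,-0.6],"spin":0},{"grip":1,"xyz":[-0.4,0,-0.5],"spin":0},{"grip":1,"xyz":[-0.4,0,-0.5],"spin":0},{"grip":1,"xyz":[-0.5,0,-0.5],"spin":0},{"grip":1,"xyz":[-0.6,0,-0.5],"spin":0},{"grip":1,"xyz":[-0.6,0,-0.5],"spin":0},{"grip":1,"xyz":[-0.6,0,-0.5],"spin":0},{"grip":1,"xyz":[0,0,0],"spin":0},{"grip":1,"xyz":[0,0,0],"spin":0}]' 16 >/dev/null; python3 st.py
python3 - <<'E'
from h import *
a=cap('top')['image'];b=cap('side')['image']
c=cap('top');print(find(c,'top','ball0_center'))
cv2.imwrite('pics/m7.png',np.hstack([cv2.resize(a[170:250,260:340],(400,400)),cv2.resize(b[90:210,220:340],(400,400))]))
E
```

```text
21.7 [0.475 0.092 0.291] F [-0.2  0.4 -1.5] tq [-0.115  0.033  0.002] ff 16.0 lip [(0.55, [0.545, -0.027, 0.22], [280.0, 133.0])] rim [(0.75, [0.542, -0.019, 0.18], [279.0, 145.0])]
[]
```

View pics/m7.png

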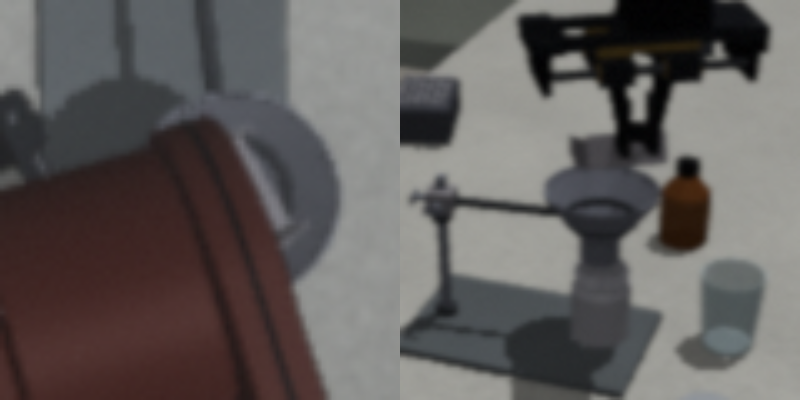

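```bash
python3 -m inch '[{"grip":1,"xyz":[0.4,0,0.8],"spin":0},{"grip":1,"xyz":[0.5,0,0.8],"spin":0},{"grip":1,"xyz":[0.4,0,0.6],"spin":0},{"grip":1,"xyz":[0,0,0],"spin":0}]' 12 >/dev/null; python3 st.py
python3 -m inch '[{"grip":1,"xyz":[0,0,0],"spin":0},{"grip":1,"xyz":[0,0,0],"spin":0}]' 9 >/dev/null; python3 st.py
python3 -m inch '[{"grip":1,"xyz":[0,0,0],"spin":0},{"grip":1,"xyz":[0,0,0],"spin":0}]' 7 >/dev/null; python3 st.py
```

```text
22.45 [0.468 0.104 0.268] F [-0.2 -0.1 -1.1] tq [-0.158  0.092  0.051] ff 12.0 lip [(0.63, [0.532, -0.004, 0.172], [281.0, 150.0])] rim [(0.65, [0.544, -0.017, 0.18], [278.0, 145.0])]
22.8 [0.469 0.103 0.269] F [-0.2 -0.2 -1.8] tq [-0.152  0.013  0.042] ff 9.0 lip [(0.78, [0.529, 0.001, 0.169], [281.0, 151.0])] rim [(0.79, [0.543, -0.022, 0.183], [279.0, 144.0])]
23.15 [0.469 0.103 0.269] F [-0.   0.  -1.7] tq [-0.196 -0.058 -0.016] ff 7.0 lip [(0.73, [0.529, -0.001, 0.169], [281.0, 151.0])] rim [(0.72, [0.541, -0.016, 0.181], [279.0, 145.0])]
```

```bash
python3 -m inch '[{"grip":1,"xyz":[-0.5,0,-0.5],"spin":0},{"grip":1,"xyz":[-0.5,0,-0.5],"spin":0},{"grip":1,"xyz":[-0.5,0,-0.5],"spin":0},{"grip":1,"xyz":[-0.5,0,-0.4],"spin":0},{"grip":1,"xyz":[0,0,0],"spin":0},{"grip":1,"xyz":[0,0,0],"spin":0},{"grip":1,"xyz":[0,0,0],"spin":0}]' 8 >/dev/null; python3 st.py
python3 -m inch '[{"grip":1,"xyz":[0,0,0],"spin":0},{"grip":1,"xyz":[0.8,0,-0.8],"spin":0},{"grip":1,"xyz":[1,0,-1.5],"spin":0},{"grip":1,"xyz":[1.5,0,-1.5],"spin":0},{"grip":1,"xyz":[2,0,-1],"spin":0},{"grip":1,"xyz":[3,0,0],"spin":0},{"grip":1,"xyz":[3,0,0],"spin":0},{"grip":1,"xyz":[3,0,0],"spin":0},{"grip":1,"xyz":[0,0,0],"spin":0}]' 40 >/dev/null
python3 - <<'E'
from h import *
go(.46,.22,.2,120)
s=cap('side');b=s['image'];print(find(s,'side','scoop_lip'),find(s,'side','funnel_outlet'),find(s,'side','jar_mouth'))
s=cap('top');a=s['image'];print(find(s,'top','scoop_lip'),find(s,'top','ball0_center'),find(s,'top','funnel_outlet'))
cv2.imwrite('pics/m8.png',np.hstack([cv2.resize(a[160:260,230:330],(400,400),interpolation=2),cv2.resize(b[90:210,220:340],(400,400))]))
E
```

```text
24.0 [0.479 0.086 0.288] F [-0.1  0.2 -2.1] tq [-0.129  0.066  0.026] ff 8.0 lip [(0.62, [0.532, 0.002, 0.17], [280.0, 151.0])] rim [(0.55, [0.543, -0.02, 0.181], [279.0, 145.0])]
t 25.05 pos [0.4048 0.2149 0.3361] ang 120.4 F [ 0.9  0.3 -1. ] w 0.0156 ff 40.0
  tool shift cm [-2.29  5.17 13.56] norm 14.7 spin 0.4
[(0.76, [0.759, 0.336, 0.008], [169.0, 237.0])] [] [(0.57, [0.536, -0.019, 0.088], [280.0, 170.0])]
[(0.88, [0.761, 0.338, 0.006], [188.0, 142.0]), (0.71, [0.458, 0.125, 0.209], [255.0, 239.0]), (0.7, [0.565, 0.724, 0.014], [64.0, 201.0])] [] [(0.93, [0.539, -0.016, 0.094], [302.0, 210.0]), (0.7, [0.396, 0.101, 0.003], [260.0, 256.0])]
```

View pics/m8.png

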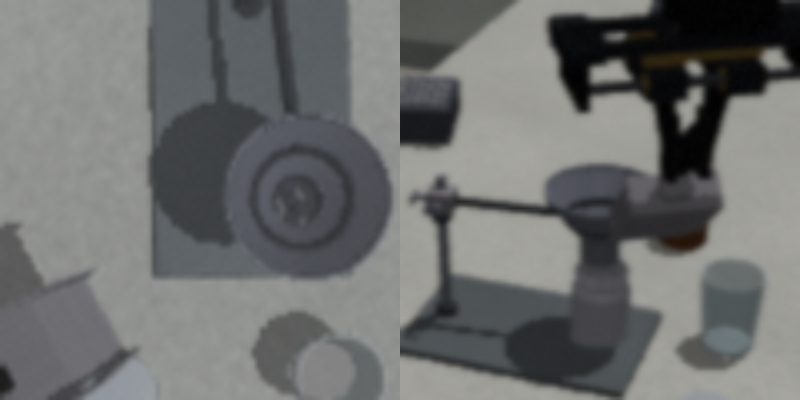

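The picture shows the funnel empty, balls visible down the stem at crop (298,200), the scoop empty with its spout down at crop (70,340), and the jar standing in place. Taking the scoop back to its old spot.

```bash
python3 -m inch '[{"grip":1,"xyz":[0,0,0],"spin":-3},{"grip":1,"xyz":[0,0,0],"spin":-5},{"grip":1,"xyz":[0,0,0],"spin":-6},{"grip":1,"xyz":[0,0,0],"spin":-6},{"grip":1,"xyz":[0,0,0],"spin":-6},{"grip":1,"xyz":[0,0,0],"spin":-6},{"grip":1,"xyz":[0,0,0],"spin":-6},{"grip":1,"xyz":[0,0,0],"spin":-3.6},{"grip":1,"xyz":[0,0,0],"spin":0}]' 50 >/dev/null
python3 -m inch '[{"grip":1,"xyz":[-0.4,1.4,1],"spin":0},{"grip":1,"xyz":[-0.6,2.1,2],"spin":0},{"grip":1,"xyz":[-0.6,2.1,2],"spin":0},{"grip":1,"xyz":[-0.6,2.1,3],"spin":0},{"grip":1,"xyz":[-0.6,2.1,3],"spin":0},{"grip":1,"xyz":[-0.6,2.1,3],"spin":0},{"grip":1,"xyz":[-0.6,2,2],"spin":0},{"grip":1,"xyz":[0,0,1],"spin":0},{"grip":1,"xyz":[0,0,0],"spin":0}]' >/dev/null
python3 - <<'E'
from h import *
go(.486,.335,.14,162)
s=cap('side');print(find(s,'side','scoop_lip'),find(s,'side','scoop_grip'))
s=cap('top');print(find(s,'top','scoop_lip'))
print(manip.state()['joint_pos'].round(2))
E
```

```text
t 27.25 pos [0.4871 0.3276 0.1606] ang 161.6 F [ 0.   0.5 -1.3] w 0.0156 ff 50.0
  tool shift cm [0.33 0.7  2.05] norm 2.2 spin -0.4
[(0.88, [0.759, 0.336, 0.008], [169.0, 237.0]), (0.81, [0.584, 0.298, 0.038], [229.0, 235.0])] [(0.93, [0.511, 0.508, 0.044], [219.0, 297.0]), (0.8, [0.483, 0.328, 0.163], [258.0, 214.0]), (0.73, [0.651, 0.32, 0.02], [204.0, 240.0])]
[(0.86, [0.583, 0.297, 0.039], [198.0, 196.0]), (0.69, [0.56, 0.724, 0.012], [64.0, 202.0]), (0.29, [0.493, 0.33, 0.163], [180.0, 225.0]), (0.23, [0.539, -0.016, 0.175], [306.0, 209.0])]
[-0.47  0.28 -0.23  1.7   0.07  1.18  0.52]
```

```bash
python3 -m inch '[{"grip":1,"xyz":[0,0.5,1],"spin":0},{"grip":1,"xyz":[0,0,1],"spin":0},{"grip":1,"xyz":[0,0,1],"spin":0},{"grip":1,"xyz":[0,0,0.5],"spin":0},{"grip":1,"xyz":[0.3,0,0.5],"spin":0},{"grip":1,"xyz":[0.5,0,0.7],"spin":0},{"grip":1,"xyz":[0.5,0,0.7],"spin":0},{"grip":1,"xyz":[0.5,0,0.7],"spin":0},{"grip":1,"xyz":[0.4,0,0.7],"spin":0},{"grip":1,"xyz":[0,0,0],"spin":0}]' 14
python3 - <<'E'
from h import *
go(.43,.355,.031,162)
s=cap('side');print(find(s,'side','scoop_lip')[:2],find(s,'side','scoop_grip'))
E
```

```text
time: 28.5
position: [0.4672, 0.3388, 0.0942]
eef_rot: [[-0.949, 0.314, -0.008], [0.314, 0.949, -0.012], [0.004, -0.014, -1.0]]
wrist_force: [-0.9, 0.4, 0.5]
width: 0.0157
finger_force: 14.0
t 28.5 pos [0.4672 0.3388 0.0942] ang 161.7 F [-0.9  0.4  0.5] w 0.0157 ff 14.0
  tool shift cm [4.02 0.45 6.33] norm 7.5 spin -0.3
[(0.66, [0.759, 0.335, 0.009], [169.0, 237.0]), (0.64, [0.596, 0.297, 0.004], [225.0, 243.0])] [(0.89, [0.465, 0.338, 0.094], [264.0, 239.0]), (0.85, [0.511, 0.51, 0.046], [218.0, 297.0]), (0.75, [0.654, 0.319, 0.019], [203.0, 239.0])]
```

```bash
python3 -m inch '[{"grip":1,"xyz":[0.5,0,0.7],"spin":0},{"grip":1,"xyz":[0.4,0,0.7],"spin":0},{"grip":1,"xyz":[0.4,0,0.8],"spin":0},{"grip":1,"xyz":[0.35,0,0.8],"spin":0},{"grip":1,"xyz":[0.3,0,0.8],"spin":0},{"grip":1,"xyz":[0.3,0,0.7],"spin":0},{"grip":1,"xyz":[0.2,0,0.7],"spin":0},{"grip":1,"xyz":[0.1,0,0.6],"spin":0},{"grip":1,"xyz":[0,0,0.3],"spin":0},{"grip":1,"xyz":[0,0,0],"spin":0}]' 10
python3 - <<'E'
from h import *
go(.43,.355,.031,162)
s=cap('side');print(find(s,'side','scoop_lip')[:2],find(s,'side','scoop_grip')[:2],find(s,'side','scoop')[:2])
E
```

```text
time: 29.65
position: [0.4435, 0.346, 0.034]
eef_rot: [[-0.949, 0.315, -0.008], [0.315, 0.949, -0.012], [0.003, -0.013, -1.0]]
wrist_force: [-1.2, -0.2, 0.2]
width: 0.0165
finger_force: 10.0
t 29.65 pos [0.4435 0.346  0.034 ] ang 161.6 F [-1.2 -0.2  0.2] w 0.0165 ff 10.0
  tool shift cm [1.57 0.43 0.3 ] norm 1.7 spin -0.4
[(0.72, [0.759, 0.335, 0.006], [169.0, 237.0]), (0.7, [0.595, 0.298, 0.011], [225.0, 242.0])] [(0.84, [0.515, 0.51, 0.041], [217.0, 298.0]), (0.73, [0.439, 0.345, 0.034], [272.0, 260.0])] [(0.7, [0.538, 0.627, -0.001], [184.0, 350.0]), (0.64, [0.713, 0.326, 0.003], [185.0, 240.0])]
```

```bash
python3 -m inch '[{"grip":1,"xyz":[0,0,0.2],"spin":0},{"grip":1,"xyz":[0,0,0.2],"spin":0},{"grip":1,"xyz":[0,0,0],"spin":0}]' 5
python3 -m inch '[{"grip":2.2,"xyz":[0,0,0],"spin":0},{"grip":3,"xyz":[0,0,0],"spin":0},{"grip":4.5,"xyz":[0,0,0],"spin":0},{"grip":4.5,"xyz":[0,0,0],"spin":0},{"grip":4.5,"xyz":[0,0,-2],"spin":0},{"grip":4.5,"xyz":[0,0,-4],"spin":0},{"grip":4,"xyz":[0,0,-5],"spin":0},{"grip":3,"xyz":[0,0,-5],"spin":0},{"grip":3,"xyz":[0,0,-5],"spin":0},{"grip":3,"xyz":[0,0,0],"spin":0}]'
python3 - <<'E'
from h import *
go(.624,-.0095,.24,186.5)
s=cap('side','side9.png');print(find(s,'side','scoop_lip')[:2],find(s,'side','scoop_grip')[:2],find(s,'side','scoop')[:2],find(s,'side','bar_mid')[:1])
print(manip.state()['joint_pos'].round(2))
cv2.imwrite('pics/m9.png',cv2.resize(s['image'][120:300,180:340],(640,720))[:600])
E
```

```text
time: 30.15
position: [0.4435, 0.3463, 0.0305]
eef_rot: [[-0.949, 0.315, -0.007], [0.315, 0.949, -0.011], [0.003, -0.013, -1.0]]
wrist_force: [-1.8, -0.3, 2.0]
width: 0.0161
finger_force: 5.0
time: 31.15
position: [0.4474, 0.3507, 0.2483]
eef_rot: [[-0.949, 0.315, 0.002], [0.315, 0.949, -0.004], [-0.003, -0.003, -1.0]]
wrist_force: [0.8, 0.9, 0.1]
width: 0.0313
finger_force: 0.0
t 31.15 pos [0.4474 0.3507 0.2483] ang 161.6 F [0.8 0.9 0.1] w 0.0313 ff 0.0
  tool shift cm [-28.11 -28.61   1.01] norm 40.1 spin -24.9
[(0.7, [0.758, 0.335, 0.009], [169.0, 237.0]), (0.58, [0.595, 0.3, 0.014], [225.0, 241.0])] [(0.78, [0.44, 0.348, 0.032], [271.0, 262.0]), (0.67, [0.652, 0.318, 0.019], [204.0, 239.0])] [(0.94, [0.538, 0.627, 0.001], [184.0, 349.0]), (0.86, [0.716, 0.329, 0.002], [183.0, 241.0])] [(0.42, [0.626, -0.012, 0.146], [255.0, 151.0])]
[-0.52  0.19 -0.26  1.65  0.05  1.32  0.46]
```

View pics/m9.png

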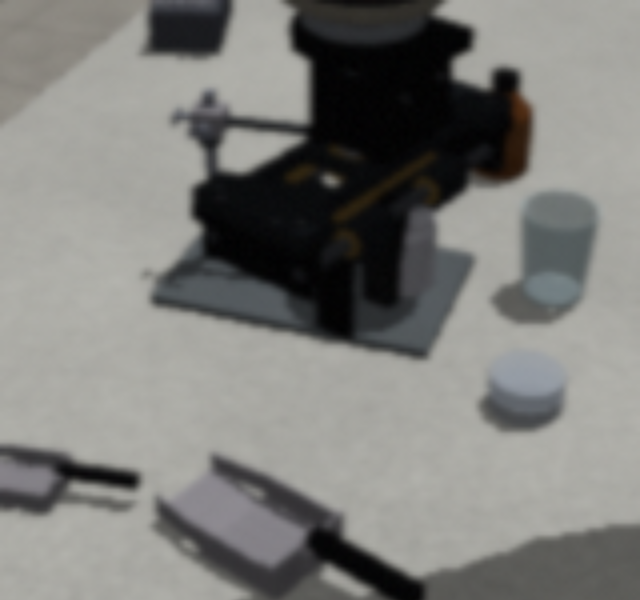

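The scoop stands flat, upright and empty (crop (250,525)). Next, swing the funnel to the left, which is free there.

```bash
python3 -m inch '[{"grip":3,"xyz":[-2.9,-2.9,0],"spin":0},{"grip":3,"xyz":[-2.9,-2.9,0],"spin":0},{"grip":3,"xyz":[-2.9,-2.9,0],"spin":0},{"grip":3,"xyz":[-2.9,-2.9,0],"spin":0},{"grip":3,"xyz":[-2.9,-2.9,0],"spin":0},{"grip":3,"xyz":[-2.9,-2.9,0],"spin":0},{"grip":3,"xyz":[-2.9,-2.9,0],"spin":0},{"grip":3,"xyz":[-2.9,-2.9,0],"spin":0},{"grip":3,"xyz":[-2.9,-2.9,0],"spin":0},{"grip":3,"xyz":[-2,-2.5,0],"spin":0}]' >/dev/null
python3 -m inch '[{"grip":3,"xyz":[0,0,0],"spin":-6},{"grip":3,"xyz":[0,0,0],"spin":-6},{"grip":3,"xyz":[0,0,0],"spin":-6},{"grip":3,"xyz":[0,0,0],"spin":-6.5},{"grip":3,"xyz":[0,0,0],"spin":0}]' >/dev/null
python3 - <<'E'
from h import *
go(.624,-.0095,.148,186.5-360)
s=cap('side');print(find(s,'side','bar_mid')[:1],find(s,'side','funnel_rim')[:1])
print(manip.state()['joint_pos'].round(2))
E
```

```text
t 32.9 pos [ 0.621  -0.0117  0.2416] ang -173.8 F [ 0.3 -1.  -1.2] w 0.0301 ff 0.0
  tool shift cm [-0.42  0.28  9.35] norm 9.4 spin -0.3
[(0.75, [0.511, -0.254, -0.001], [303.0, 163.0])] [(0.57, [0.541, -0.019, 0.185], [280.0, 144.0])]
[-0.03  0.28 -0.04  1.53  0.02  1.34  1.6 ]
```

```bash
python3 -m inch '[{"grip":3,"xyz":[-0.4,0.25,3],"spin":0},{"grip":3,"xyz":[0,0,3],"spin":0},{"grip":3,"xyz":[0,0,2.3],"spin":0},{"grip":3,"xyz":[0,0,1],"spin":0},{"grip":1.6,"xyz":[0,0,0],"spin":0},{"grip":1.6,"xyz":[0,0,0],"spin":0},{"grip":1.6,"xyz":[0,0,0],"spin":0},{"grip":1.6,"xyz":[0,0,0],"spin":0}]' 5
python3 -m inch '[{"grip":1.6,"xyz":[-0.03,0.4,0],"spin":2},{"grip":1.6,"xyz":[-0.03,0.7,0],"spin":5},{"grip":1.6,"xyz":[-0.03,0.7,0],"spin":5},{"grip":1.6,"xyz":[-0.03,0.7,0],"spin":5},{"grip":1.6,"xyz":[-0.03,0.7,0],"spin":5},{"grip":1.6,"xyz":[-0.03,0.7,0],"spin":5},{"grip":1.6,"xyz":[-0.03,0.7,0],"spin":5},{"grip":1.6,"xyz":[-0.03,0.7,0],"spin":5},{"grip":1.6,"xyz":[-0.03,0.7,0],"spin":5},{"grip":1.6,"xyz":[0,0,0],"spin":0}]'
python3 - <<'E'
from h import *
go(.646,.055,.148,136.5)
s=cap('side');print(find(s,'side','bar_mid')[:1],find(s,'side','funnel_rim')[:1],find(s,'side','jar_mouth')[:1])
E
```

```text
time: 33.85
position: [0.6253, -0.0097, 0.1515]
eef_rot: [[-0.994, -0.106, -0.005], [-0.106, 0.994, -0.011], [0.006, -0.011, -1.0]]
wrist_force: [-0.5, 0.3, -0.5]
width: 0.0167
finger_force: 0.0
time: 34.85
position: [0.6401, 0.0475, 0.1502]
eef_rot: [[-0.81, 0.587, -0.006], [0.587, 0.81, -0.011], [-0.002, -0.013, -1.0]]
wrist_force: [0.4, 0.0, -0.2]
width: 0.0161
finger_force: 0.0
t 34.85 pos [0.6401 0.0475 0.1502] ang 144.1 F [ 0.4  0.  -0.2] w 0.0161 ff 0.0
  tool shift cm [-0.04  0.96  0.21] norm 1.0 spin 7.6
[(0.84, [0.637, 0.048, 0.145], [244.0, 159.0])] [] [(0.96, [0.535, -0.017, 0.087], [280.0, 170.0])]
```

```bash
python3 -m inch '[{"grip":1.6,"xyz":[-0.03,0.6,0],"spin":5},{"grip":1.6,"xyz":[-0.03,0.6,0],"spin":5},{"grip":1.6,"xyz":[-0.03,0.6,0],"spin":5},{"grip":1.6,"xyz":[0,0,0],"spin":0},{"grip":3,"xyz":[0,0,0],"spin":0},{"grip":3,"xyz":[0,0,0],"spin":0},{"grip":3,"xyz":[0,0,0],"spin":0},{"grip":4,"xyz":[0,0,-4],"spin":0},{"grip":4,"xyz":[0,0,-5],"spin":0},{"grip":4,"xyz":[0,0,-5],"spin":0}]'
python3 -m inch '[{"grip":4,"xyz":[-4,2,-3],"spin":0},{"grip":4,"xyz":[-4,3,0],"spin":0},{"grip":4,"xyz":[-3,4,0],"spin":0},{"grip":4,"xyz":[-2,4,0],"spin":0},{"grip":4,"xyz":[0,4,0],"spin":0},{"grip":4,"xyz":[0,4,0],"spin":0},{"grip":4,"xyz":[0,0,0],"spin":0}]'
python3 - <<'E'
from h import *
s=cap('side');print([find(s,'side',t)[:2] for t in('bar_mid','funnel_rim','funnel_outlet','jar_mouth','beaker','bottle','dishes','ball0_center')])
b=s['image']
s=cap('top');a=s['image'];print([find(s,'top',t)[:2] for t in('funnel_rim','jar_mouth','beaker','bottle','dishes','ball0_center')])
cv2.imwrite('pics/m10.png',np.hstack([cv2.resize(a[150:270,180:340],(400,300),interpolation=2),cv2.resize(b[120:240,200:360],(400,300),interpolation=2)]))
E
```

```text
time: 36.05
position: [0.6524, 0.0616, 0.2906]
eef_rot: [[-0.632, 0.775, -0.008], [0.775, 0.632, -0.011], [-0.004, -0.013, -1.0]]
wrist_force: [1.7, -0.1, 0.9]
width: 0.039
finger_force: 0.0
time: 36.75
position: [0.8801, 0.0852, 0.3052]
eef_rot: [[-0.627, 0.779, -0.009], [0.779, 0.627, -0.009], [-0.001, -0.013, -1.0]]
wrist_force: [0.8, -0.7, -1.7]
width: 0.0398
finger_force: 0.0
[[(0.7, [0.65, 0.062, 0.147], [239.0, 160.0]), (0.16, [0.594, 0.298, 0.012], [226.0, 242.0])], [(0.89, [0.594, 0.124, 0.181], [248.0, 162.0])], [(0.64, [0.592, 0.124, 0.182], [248.0, 162.0]), (0.59, [0.592, 0.118, 0.102], [250.0, 184.0])], [(0.65, [0.533, -0.022, 0.089], [281.0, 169.0])], [(0.83, [0.406, -0.059, -0.004], [318.0, 194.0])], [(0.83, [0.51, -0.259, -0.002], [304.0, 162.0])], [(0.82, [0.391, 0.107, -0.002], [311.0, 222.0])], []]
[[(0.69, [0.395, 0.106, 0.004], [259.0, 257.0])], [], [(0.23, [0.594, 0.299, 0.007], [199.0, 193.0])], [(0.57, [0.514, -0.261, 0.0], [373.0, 220.0])], [(0.57, [0.396, 0.105, 0.005], [259.0, 256.0])], [(0.63, [0.59, 0.128, 0.095], [253.0, 193.0])]]
```

View pics/m10.png

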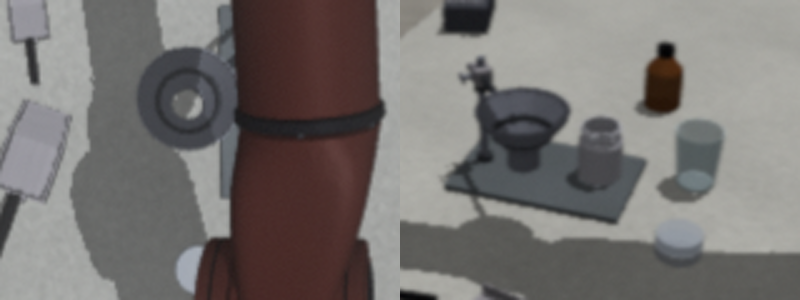

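The funnel is swung clear, about 150 mm from the jar (side crop: funnel (523,115), jar (600,155)). The forearm hides the jar from above, so I'm moving the arm aside for a last check.

```bash
python3 -m inch '[{"grip":4,"xyz":[-1.4,-4.1,0],"spin":0},{"grip":4,"xyz":[-1.4,-4.1,0],"spin":0},{"grip":4,"xyz":[-1.4,-4.1,0],"spin":0},{"grip":4,"xyz":[-1.4,-4.1,0],"spin":0},{"grip":4,"xyz":[-1.4,-4.1,0],"spin":0},{"grip":4,"xyz":[-1.4,-4.1,0],"spin":0},{"grip":4,"xyz":[-1.4,-4.1,0],"spin":0},{"grip":4,"xyz":[-1.4,-4.1,0],"spin":0},{"grip":4,"xyz":[-1.4,-4.1,0],"spin":0},{"grip":4,"xyz":[-1.4,-4.1,0],"spin":0}]' >/dev/null
python3 -m inch '[{"grip":4,"xyz":[-1.4,-4.1,0],"spin":0},{"grip":4,"xyz":[-1.4,-4.1,0],"spin":0},{"grip":4,"xyz":[0,0,0],"spin":0},{"grip":4,"xyz":[0,0,0],"spin":0}]'
python3 - <<'E'
from h import *
print(manip.state()['joint_pos'].round(2),manip.state()['wrist_force'].round(1))
s=cap('top');a=s['image'];print([find(s,'top',t) for t in('jar','jar_mouth','ball0_center')])
cv2.imwrite('pics/m11.png',np.hstack([cv2.resize(a[190:230,280:320],(400,400),interpolation=2),cv2.resize(a[130:290,170:330],(400,400),interpolation=2)]))
E
```

```text
time: 38.95
position: [0.6025, -0.3512, 0.3182]
eef_rot: [[-0.622, 0.783, -0.001], [0.783, 0.622, -0.007], [-0.005, -0.005, -1.0]]
wrist_force: [-0.4, 1.3, -0.6]
width: 0.04
finger_force: 0.0
[ 0.16  0.43  0.45  1.22 -0.17  1.53  1.25] [-0.4  1.3 -0.6]
[[(0.69, [0.537, -0.017, 0.009], [298.0, 212.0])], [(0.64, [0.538, -0.011, 0.089], [300.0, 211.0])], []]
```

View pics/m11.png

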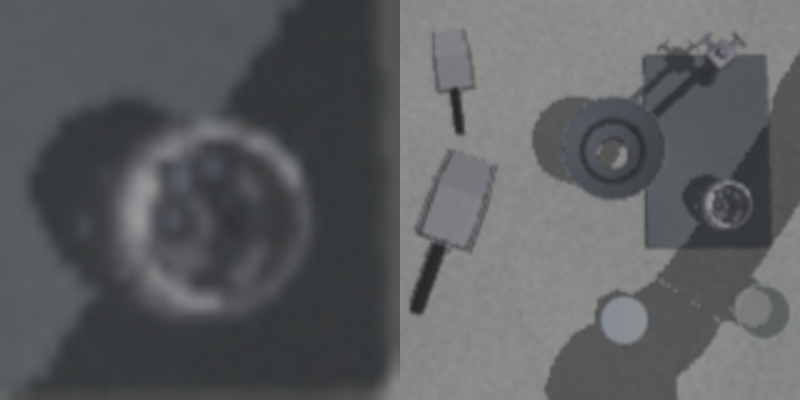

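The jar at crop (725,205) is open and holds balls. The funnel is clear at (612,150), the scoop is flat and empty at (455,200), and there are no stray balls on the bench. Handing in.

```bash
python3 -c "
from bench import order
print(order.close_job())"
```

```text
the job is handed in; nothing more can be done
None
```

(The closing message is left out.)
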